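Put the bench things back in their holders

TASK

Tidy the model-maker's bench: put each of the four working things home in the holder made for it - the solder reel over the upright dowel, the glue bottle upright in the round cup, the cork sanding block flat in the oblong tray and the square block of bits, bits up, flat in the square tray - each sitting fully down. Set them down rather than dropping them, do not tip the glue bottle over, and leave the jar lid and the pipe coupling where they are.

Things in the scene. Friction and masses are not known exactly. Their poses are not given: they have to be found in the camera images.
- solder_reel: Loose reel of solder standing on end: two black flanges 56 mm across and 3 mm thick, with bright metal wire wound between them to 52 mm; 36 mm tall, open bore 24 mm across right through it, 0.18 kg. Origin: centre of its underside; z up along the bore.
- glue_bottle: Loose small white glue bottle standing upright with a thin red nozzle: round body 32 mm across, straight sides up to 44 mm, nozzle tip at 68 mm, about 40 g. Origin: centre of its underside; z up.
- sanding_block: Loose cork sanding block with a dark abrasive sole (4 mm), 74 x 34 mm and 30 mm tall, about 70 g. Origin: centre of its underside; x along its length, y across it, z up.
- bit_block: Loose square block of light wood, 46 x 46 mm and 30 mm tall, with four small rotary-tool bits standing in its top (up to 46 mm above its underside, within 20 mm of its middle); grip the wood by its sides. About 70 g. Origin: centre of its underside; x and y square to its sides, z up.
- reel_post: Holder of the solder reel, fixed to the bench: pale round plywood base 68 mm across and 6 mm thick with an upright dark steel dowel 10 mm thick in its middle, whose top is 48 mm above the bench. The reel goes over the dowel and sits on the base, its underside then 6 mm above the bench. Origin: centre of its underside.
- bottle_well: Holder of the glue bottle, fixed to the bench: pale plywood round cup with a black rubber floor, 60 mm across outside, 48 mm inside, its rim 16 mm and its inner floor 4 mm above the bench. Origin: centre of its underside.
- long_tray: Holder of the sanding block, fixed to the bench: shallow pale plywood oblong tray with a black rubber floor, outside 102 x 62 mm, inside 90 x 50 mm, its rim 11 mm and its inner floor 4 mm above the bench. Origin: centre of its underside; x along its length, y across it.
- square_tray: Holder of the bit block, fixed to the bench: shallow pale plywood square tray with a black rubber floor, outside 74 x 74 mm, inside 62 x 62 mm, its rim 11 mm and its inner floor 4 mm above the bench. Origin: centre of its underside; x and y square to its sides.
- jar_lid: Bystander: loose brass-coloured jar lid lying flat, 66 mm across, 14 mm tall, no holder. Origin: centre of its underside.
- pipe_coupling: Bystander: loose cream plastic pipe coupling standing on its wide end, 42 mm across below and 32 mm across above, 36 mm tall, bored through; no holder. Origin: centre of its underside.
There are look-alikes about, which are no part of the job. Leave any green, pink or red look-alike of the solder_reel alone.

How it is judged:
By the outcome, as a careful person would: the job done as asked, in the order asked, and still so for the second after the job is handed in, with the robot touching nothing.
It also fails if it takes over 128 s, if anything falls off the work surface, if the arm or the gripper's body presses on something with over 40 N, if the wrist force passes 120 N, or if a joint passes its speed limit or range.

ROBOT

A 6-joint arm with a two-finger parallel gripper is mounted at the origin on the work surface. World frame = base frame: x ahead of the robot, y to its left, z up, the work surface at z = 0. Lengths are in m, angles in rad, forces in N, time in s.
With the tool pointing down it reaches from about 0.375 to 0.9 m from the base axis. Payload 3.1 kg.
Tool frame: the origin (TCP) lies on the centre line of the jaws, within the pads' length; the fingertips stand robot.tip_reach ahead of it and the grasp point (between the pads) lies 8 mm behind it (robot.tip_reach is the distance from the TCP to the fingertips, in m); z points along the fingers, y is the line along which they close (so a half turn about z gives the same grasp; the last joint's range is limited). The gripper opens to 87 mm and grips with 3 to 60 N. Pads are 19 mm wide; open, the fingers measure 117 mm over their backs; the gripper's body (75 mm by 190 mm) begins 51 mm behind the grasp point.
Start: joints at [0.928, 0.527, 1.433, -0, 1.181, -0.178], TCP at [0.28, 0.559, 0.234] pointing down, gripper open.
Joint ranges: [-3.08, 3.08], [-0.75, 2.2], [0.22, 2.44], [-1.43, 4.57], [0, 2.65], [-2.85, 2.85]. Speed limits (rad/s): [2.79, 2.79, 3.14, 3.14, 3.14, 3.14].

INTERFACE

Orientations are given as a unit quaternion [x, y, z, w].
In Python, from rig import robot gives the robot as it stands.
- The arm moves only by the tool jog_arm, never from a script. Its argument "motion" is one flat list of numbers, 7 for each row, row after row: the shift along the tool's x, y, z scaled (see below), then the turn, a rotation vector about the tool's x, y, z scaled (see below), then the gripper's target within -1 to 1 (shut at 1, half-way at 0, fully open at -1). In form: [x, y, z, rx, ry, rz, hand, x, y, z, rx, ry, rz, hand, ...]. A call has 1 to 12 rows; each row shifts and turns the commanded pose from where the row before left it, along the tool's axes as they then stand; what a row does not reach is not made up. The controller multiplies each number of a shift by 4 cm and each number of a turn by 4 degrees. A row lasts 1/8 s, in which the tool goes at most 62.5 mm and 10.7 degrees, less where a joint would pass 70% of its speed; a pose out of reach is approached as far as the arm can. A call with a number of a shift or a turn outside -1 to 1 is refused whole. A call with a gripper value outside its range is refused whole. The fingers move at their own pace and stop on an object; "grip_force" is the grip in N (left out, the last holds). Time passes only in rows, so rows that do not move let the fingers close. It gives the time, the measured TCP pose, the force, the opening and the grip force at its end, in the units of the state.
- robot.get_obs(): the state, without advancing time (a new reading comes with each control period).
- robot.camera(name): name is "side" or "top"; returns the picture (400x640x3 uint8, blue, green, red); there is no depth.
- robot.calibration(name): a dict with "fx", "fy", "cx", "cy" (pixels), "R" (3x3) and "t" (3): a world point X has camera coordinates R X + t. Camera axes: x right, y down, z forward; pixel columns grow to the right and rows downward; lengths in m; the calibration is good to about 2 mm. A picture is of the moment at which its call begins. calibration takes no time and is no camera call.
- robot.hand_in(): hands the job in; it is judged then, once.
The state is a dict: "time": time; "q": joint angles; "joint_velocities": joint speeds; "joint_torque": joint torques, N m; "position": TCP position; "tool_rot": TCP orientation; "ft_force": force on the tool from outside, world axes, zero at the start; "moment": the same for the moment, N m; "grip_width": finger opening in m; "grip_force": force on a finger pad.
Only numpy, scipy, OpenCV 4.12 (cv2) and the standard library are available. Lean on these libraries where they do the work, as an engineer would, in place of code of your own. Each camera call takes 0.05 s, during which the arm holds its last target. There are 200 camera calls.

## Working session

There is one attempt and no reset: what is moved stays moved. The work goes in short steps, Python scripts to look and compute and a tool call to move; the robot and the scene stay as the last step left them, time stands still between calls to the robot, and variables do not carry over. Pictures are saved under pics/ and viewed, at most 14 in all, crops included, and the job is handed in when it is done.

Besides the shell and the picture viewer there is one more tool, called after "Call:" as name(argument=value, ...) on one line, values as JSON. jog_arm: Moves the arm, as the interface text tells. Shifts and turns lie within -1 to 1; 1 stands for 4 cm of shift or 4 degrees of turn. Its arguments: {"type":"object","properties":{"motion":{"type":"array","items":{"type":"number"}},"grip_force":{"type":"number"}},"required":["motion"]}

```bash
ls; mkdir -p pics
python3 - <<'E'
from rig import robot
import cv2
for n in ("top","side"):
    cv2.imwrite(f"pics/{n}0.png",robot.camera(n)); c=robot.calibration(n); print(n,c)
o=robot.get_obs(); print(o, robot.tip_reach)
E
```

```text
pics
top {'fx': 368.79521694870647, 'fy': 368.79521694870647, 'cx': 320.29547810925305, 'cy': 189.483407734663, 'R': array([[-0.02374829, -0.99945547, -0.022908  ],
       [-0.98689022,  0.02709642, -0.15910207],
       [ 0.15963616,  0.01882928, -0.98699633]]), 't': array([0.02471489, 0.5658046 , 0.79407904])}
side {'fx': 458.1002755689291, 'fy': 458.1002755689291, 'cx': 325.31459237791904, 'cy': 198.89493644251348, 'R': array([[ 0.77743527, -0.6289354 , -0.00588718],
       [-0.41436603, -0.50511666, -0.75707197],
       [ 0.47317565,  0.59101389, -0.65330497]]), 't': array([-0.46218624,  0.2658795 ,  1.0054315 ])}
{'time': 0.1, 'q': array([ 9.28506463e-01,  5.28368730e-01,  1.43375474e+00, -3.49110522e-06,
        1.18136994e+00, -1.78485451e-01]), 'joint_velocities': array([-1.25992757e-03, -1.46954136e-03, -1.59520310e-03,  1.09891014e-03,
       -6.99869400e-05,  1.58268715e-04]), 'joint_torque': array([-3.89404095e-04, -4.40986633e+01, -1.77150303e+01,  6.33937656e-02,
        5.34474151e-02, -5.11641247e-05]), 'position': array([0.2791857 , 0.55848626, 0.23267838]), 'tool_rot': array([ 2.29828474e-01,  9.73230687e-01, -8.72106215e-04, -3.77686186e-04]), 'ft_force': array([-0.07001561, -0.55937666,  0.19383707]), 'moment': array([ 0.02896696,  0.02340405, -0.04283244]), 'grip_force': 0.0, 'grip_width': 0.0868646709772862} 0.011
```

View pics/top0.png

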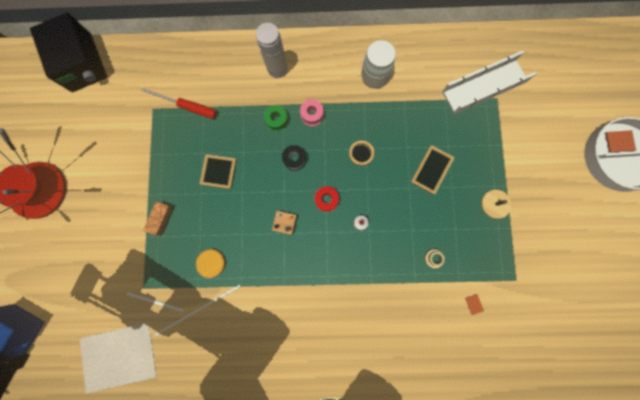

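View pics/side0.png

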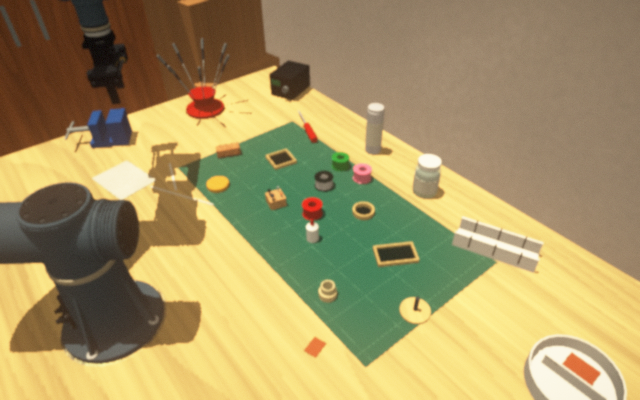

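Run:
```python
import cv2
im=cv2.imread("pics/top0.png")
for k,(x,y) in {"A":(140,95),"B":(320,130)}.items():
    c=cv2.resize(im[y:y+150,x:x+200],None,fx=4,fy=4,interpolation=cv2.INTER_CUBIC)
    for i in range(0,200,20): cv2.putText(c,str(x+i),(i*4,10),0,.35,(255,255,255)); cv2.line(c,(i*4,12),(i*4,20),(255,255,255))
    for i in range(0,150,10): cv2.putText(c,str(y+i),(0,i*4+4),0,.35,(255,255,255)); 
    cv2.imwrite(f"pics/crop{k}.png",c)
```

```text
(no output)
```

View pics/cropA.png

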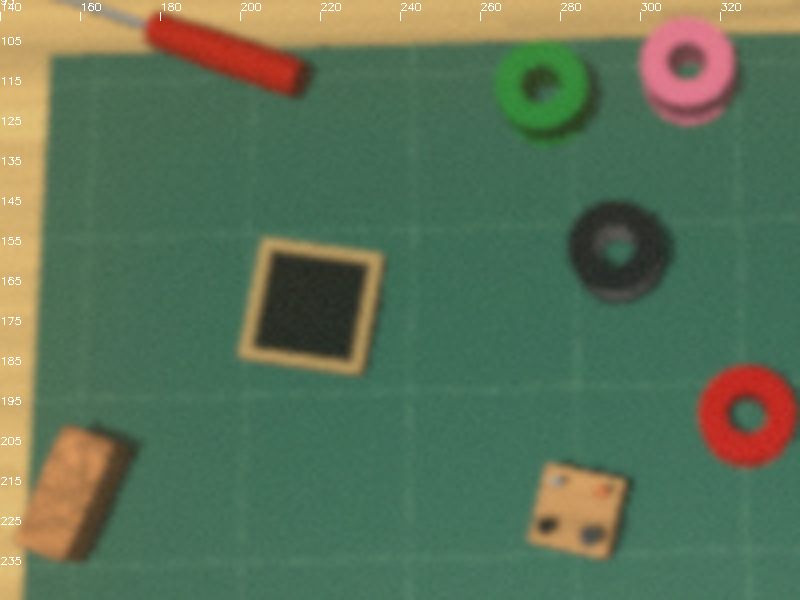

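View pics/cropB.png

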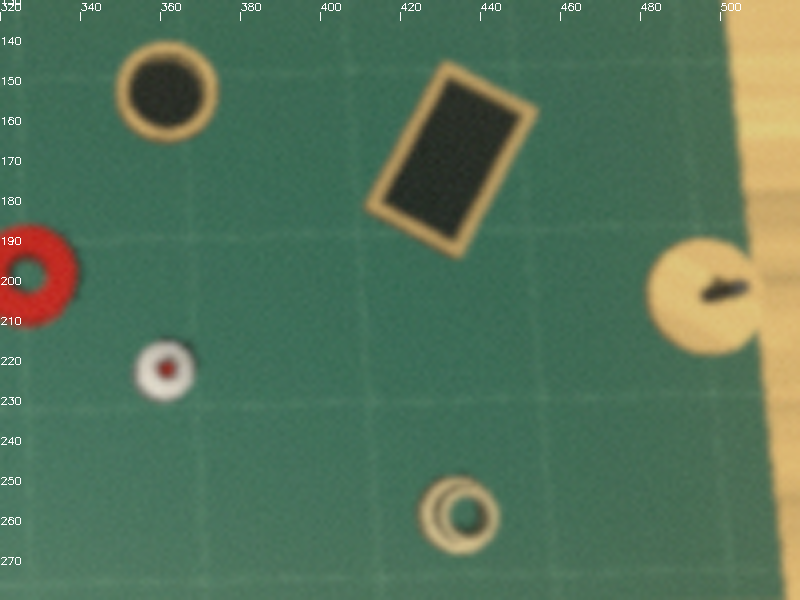

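The solder reel is the black one at (295,157): black flanges and a strip of grey metal wire below the top flange. The look-alikes, to be left alone, are green (276,116), pink (312,111) and red (327,199). The dowel is on the right at (497,204), the cup at (362,153), the long tray at (433,170), the square tray at (218,172), the sanding block at (157,218), the bit block at (285,222) and the bottle at (361,222).

```bash
cat > h.py <<'E'
from rig import robot
import numpy as np, cv2
def px(u,v,z,cam="top"):
    c=robot.calibration(cam); R,t=c["R"],c["t"]; o=-R.T@t
    d=R.T@np.array([(u-c["cx"])/c["fx"],(v-c["cy"])/c["fy"],1]); return o+d*(z-o[2])/d[2]
def proj(X,cam):
    c=robot.calibration(cam); p=c["R"]@np.array(X)+c["t"]; return np.round([c["fx"]*p[0]/p[2]+c["cx"],c["fy"]*p[1]/p[2]+c["cy"]],1)
def toolyaw():
    x,y,z,w=robot.get_obs()["tool_rot"]; # direction of tool y axis in world
    return np.degrees(np.arctan2(1-2*(x*x+z*z),2*(x*y-z*w)))
E
python3 - <<'E'
from h import *
A=(140,95);B=(320,130)
def P(o,u,v,z): return px(o[0]+u/4,o[1]+v/4,z)
def show(n,X):print(n,X.round(4),"r",np.hypot(*X[:2]).round(3),"side",proj(X,"side"))
show("reel",P(A,620,250,.036))
show("cup",P(B,167,91,.016));show("postbase",P(B,706,297,.006));show("doweltop",P(B,742,286,.048));
show("nozzle",P(B,167,369,.068));show("shoulder",P(B,165,371,.044))
print("lid",px(210,264,.014),"coup",px(435,259,.02))
for n,o,c,z in [("bit",A,[(548,463),(629,478),(609,558),(528,541)],.03),("sand",A,[(64,426),(116,440),(68,560),(15,540)],.03),("sq",A,[(263,237),(385,254),(362,376),(237,357)],.011),("long",B,[(446,60),(540,110),(459,259),(365,207)],.011)]:
    Q=np.array([P(o,*q,z) for q in c]);show(n,Q.mean(0))
    e=np.roll(Q,-1,0)-Q
    print("  edges",np.linalg.norm(e,axis=1).round(3),"ang",np.degrees(np.arctan2(e[:,1],e[:,0])).round(1))
print(toolyaw())
E
```

```text
reel [0.6452 0.0678 0.036 ] r 0.649 side [324.1 177.2]
cup [ 0.6572 -0.0904  0.016 ] r 0.663 side [363.9 208.8]
postbase [ 0.5263 -0.4012  0.006 ] r 0.662 side [415.4 310.1]
doweltop [ 0.5273 -0.4026  0.048 ] r 0.663 side [418.6 298.5]
nozzle [ 0.4879 -0.0788  0.068 ] r 0.494 side [311.8 219.7]
shoulder [ 0.4884 -0.0798  0.044 ] r 0.495 side [312.5 226.7]
lid [0.40444706 0.26911295 0.014     ] coup [ 0.40403388 -0.24493674  0.02      ]
bit [0.4945 0.0941 0.03  ] r 0.503 side [276.1 195.6]
  edges [0.048 0.047 0.047 0.046] ang [-102.   165.1   76.9  -14.7]
sand [0.5128 0.3913 0.03  ] r 0.645 side [228.1 146.5]
  edges [0.032 0.073 0.034 0.07 ] ang [-106.3  160.1   68.7  -21.2]
sq [0.6227 0.2561 0.011 ] r 0.673 side [281.1 157.7]
  edges [0.076 0.075 0.077 0.075] ang [-99.7 170.2  79.8 -10.6]
long [ 0.6123 -0.2583  0.011 ] r 0.665 side [396.4 253.1]
  edges [0.063 0.104 0.062 0.103] ang [-121.3  148.3   58.4  -31.5]
63.426058650978206
```

Call:
jog_arm(motion=[0,0,0,0,0,-0.95,-1,0,0,0,0,0,-0.95,-1,0,0,0,0,0,-0.95,-1,0,0,0,0,0,-0.95,-1,0,0,0,0,0,-0.95,-1,0,0,0,0,0,-0.95,-1,0,0,0,0,0,-0.95,-1,-0.7,-0.95,0,0,0,0,-1,-0.7,-0.95,0,0,0,0,-1,-0.7,-0.95,0,0,0,0,-1,-0.7,-0.95,0,0,0,0,-1,-0.7,-0.95,0,0,0,0,-1])

```text
time: 1.6
position: [0.4202, 0.3676, 0.2332]
tool_rot: [-0.0, 1.0, -0.0, -0.0]
ft_force: [0.5, 0.0, -0.5]
grip_width: 0.087
grip_force: 0.0
```

Call:
jog_arm(motion=[-0.7,-0.95,0,0,0,0,-1,-0.7,-0.95,0.3,0,0,0,-1,-0.7,-0.95,0.3,0,0,0,-1,-0.7,-0.95,0.4,0,0,0,-1,-0.7,-0.95,0.4,0,0,0,-1,-0.7,-0.95,0.5,0,0,0,-1,-0.7,-0.95,0.5,0,0,0,-1,-0.7,-0.9,0.5,0,0,0,-1,0,0,0,0,0,0,-1,0,0,0,0,0,0,-1])

```text
time: 2.85
position: [0.6429, 0.0674, 0.117]
tool_rot: [0.0, 1.0, 0.0, -0.001]
ft_force: [0.3, 0.3, -0.6]
grip_width: 0.087
grip_force: 0.0
```

```bash
cat >> h.py <<'E'
def go(x,y,z,yaw=None):
    o=robot.get_obs(); from scipy.spatial.transform import Rotation as Ro
    R=Ro.from_quat(o["tool_rot"]).as_matrix(); d=R.T@(np.array([x,y,z])-o["position"])
    print("pos",o["position"].round(4),"yaw",toolyaw().round(2),"tilt",R[:2,2].round(4),"F",o["ft_force"].round(1),"w",round(o["grip_width"],4),"t",round(o["time"],1))
    print("shift units",(d/.04).round(2),"rz units",None if yaw is None else round((toolyaw()-yaw)/4,2))
def shot(cam,name,x0,y0,w,h,f):
    im=robot.camera(cam)[y0:y0+h,x0:x0+w]; c=cv2.resize(im,None,fx=f,fy=f,interpolation=cv2.INTER_CUBIC); cv2.imwrite(f"pics/{name}.png",c)
E
python3 -c "
from h import *
go(.645,.068,.014,90)
shot('side','s1',240,80,160,140,4)"
```

```text
pos [0.6429 0.0674 0.117 ] yaw 89.99 tilt [-0.0021  0.0006] F [ 0.3  0.3 -0.6] w 0.087 t 2.9
shift units [-0.06  0.01  2.57] rz units -0.0
```

View pics/s1.png

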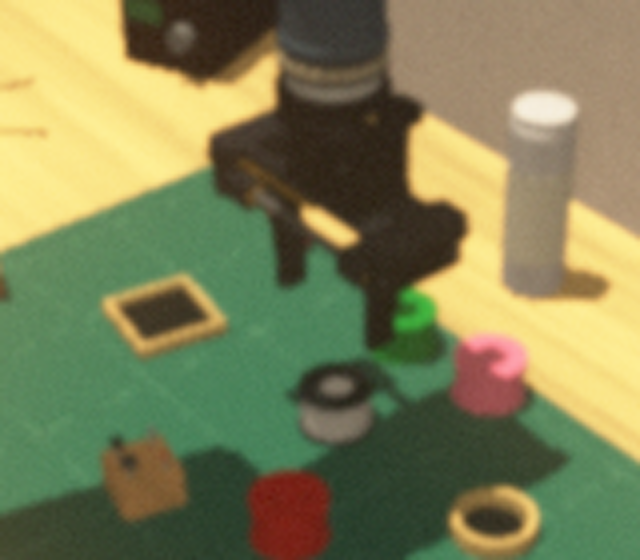

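The side crop shows the black-flanged reel with silver wire at side px (324,177), which matches the measured position. The gripper is above it, so I'm descending.

Call:
jog_arm(motion=[-0.06,0.01,0.5,0,0,0,-1,0,0,0.5,0,0,0,-1,0,0,0.5,0,0,0,-1,0,0,0.5,0,0,0,-1,0,0,0.35,0,0,0,-1,0,0,0.2,0,0,0,-1,0,0,0,0,0,0,-1,0,0,0,0,0,0,1,0,0,0,0,0,0,1,0,0,0,0,0,0,1,0,0,0,0,0,0,1], grip_force=20)

```text
time: 4.28
position: [0.6464, 0.0682, 0.0161]
tool_rot: [0.0, 1.0, 0.001, 0.0]
ft_force: [-0.7, 2.0, 3.1]
grip_width: 0.0556
grip_force: 20.0
```

Call:
jog_arm(motion=[0,0,0,0,0,0,1,0,0,0,0,0,0,1,0,0,0,0,0,0,1])

```text
time: 4.65
position: [0.6464, 0.0682, 0.0162]
tool_rot: [-0.0, 1.0, 0.0, 0.0]
ft_force: [-1.1, 4.9, 5.3]
grip_width: 0.0557
grip_force: 20.0
```

```bash
python3 -c "
from h import *
go(.527,-.402,.12,90)"
```

```text
pos [0.6464 0.0682 0.0162] yaw 90.01 tilt [0.0007 0.0009] F [-1.1  4.9  5.3] w 0.0557 t 4.7
shift units [  2.98 -11.75  -2.61] rz units 0.0
```

Call:
jog_arm(motion=[0,0,-0.3,0,0,0,1,0,0,-0.6,0,0,0,1,0,0,-0.8,0,0,0,1,0,0,-0.9,0,0,0,1,0.1,-0.5,0,0,0,0,1,0.25,-0.98,0,0,0,0,1,0.25,-0.98,0,0,0,0,1,0.25,-0.98,0,0,0,0,1,0.25,-0.98,0,0,0,0,1,0.25,-0.98,0,0,0,0,1,0.25,-0.98,0,0,0,0,1,0.25,-0.98,0,0,0,0,1])

```text
time: 6.15
position: [0.5698, -0.229, 0.1177]
tool_rot: [0.0, 1.0, 0.0, -0.002]
ft_force: [0.8, -0.1, -2.0]
grip_width: 0.056
grip_force: 20.0
```

Call:
jog_arm(motion=[0.25,-0.98,0,0,0,0,1,0.25,-0.98,0,0,0,0,1,0.25,-0.98,0,0,0,0,1,0.25,-0.98,0.2,0,0,0,1,0.13,-0.47,0.3,0,0,0,1,0,0,0.2,0,0,0,1,0,0,0,0,0,0,1,0,0,0,0,0,0,1])

```text
time: 7.15
position: [0.5276, -0.4008, 0.0915]
tool_rot: [-0.001, 1.0, 0.0, -0.0]
ft_force: [1.0, -1.1, -1.8]
grip_width: 0.0557
grip_force: 20.0
```

```bash
python3 -c "
from h import *
go(.527,-.402,.024,90)
shot('side','s2',340,220,160,130,5)
p=robot.get_obs()['position'];print('reel underside would be side px',proj(p-[0,0,.0162],'side'))"
```

```text
pos [ 0.5276 -0.4008  0.0915] yaw 90.14 tilt [-0.0005  0.0008] F [ 1.  -1.1 -1.8] w 0.0557 t 7.2
shift units [ 0.02 -0.03  1.69] rz units 0.03
reel underside would be side px [419.9 289.9]
```

View pics/s2.png

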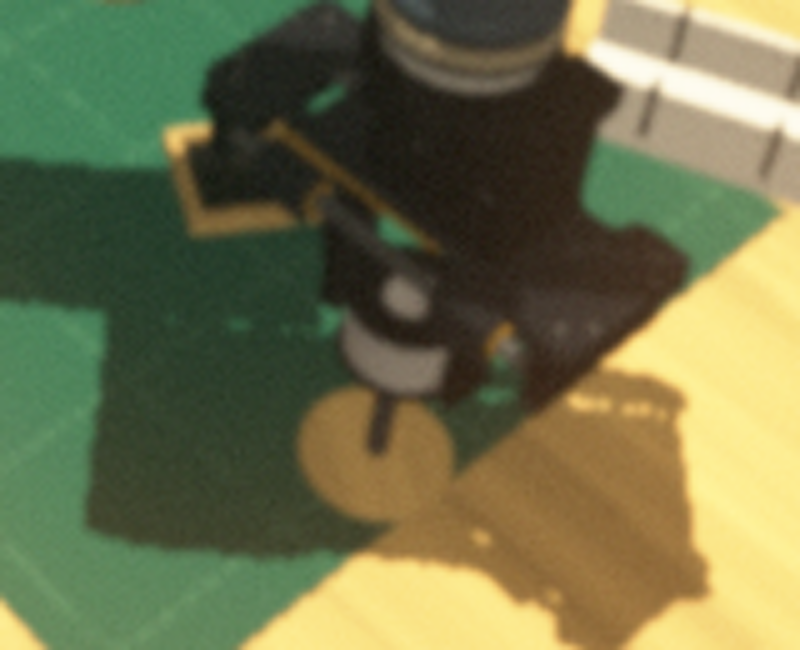

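The reel is centred over the dowel: dowel at crop (380,425), base centre at (376,452), both as predicted. Lowering it.

Call:
jog_arm(motion=[0.02,-0.03,0.3,0,0,0,1,0,0,0.3,0,0,0,1,0,0,0.3,0,0,0,1,0,0,0.3,0,0,0,1,0,0,0.2,0,0,0,1,0,0,0.15,0,0,0,1,0,0,0.1,0,0,0,1,0,0,0,0,0,0,1,0,0,0,0,0,0,1])

```text
time: 8.32
position: [0.5266, -0.4039, 0.0259]
tool_rot: [-0.0, 1.0, -0.0, 0.0]
ft_force: [-0.1, -0.5, -1.9]
grip_width: 0.0558
grip_force: 20.0
```

```bash
python3 -c "
from h import *
go(.527,-.402,.022,90)"
```

```text
pos [ 0.5266 -0.4039  0.0259] yaw 90.03 tilt [ 0.0006 -0.0006] F [-0.1 -0.5 -1.9] w 0.0558 t 8.3
shift units [-0.01  0.05  0.1 ] rz units 0.01
```

Call:
jog_arm(motion=[0,0,0.05,0,0,0,1,0,0,0.05,0,0,0,1,0,0,0.02,0,0,0,1,0,0,0,0,0,0,1])

```text
time: 8.82
position: [0.5265, -0.4039, 0.0221]
tool_rot: [-0.0, 1.0, -0.0, 0.0]
ft_force: [-0.9, 1.6, 5.1]
grip_width: 0.0559
grip_force: 20.0
```

Call:
jog_arm(motion=[0,0,0,0,0,0,-1,0,0,0,0,0,0,-1,0,0,0,0,0,0,-1,0,0,-0.3,0,0,0,-1,0,0,-0.7,0,0,0,-1,0,0,-0.9,0,0,0,-1,0,0,-0.9,0,0,0,-1,0,0,0,0,0,0,-1])

```text
time: 9.82
position: [0.5283, -0.4057, 0.1372]
tool_rot: [-0.0, 1.0, -0.003, 0.003]
ft_force: [0.6, 0.6, 0.0]
grip_width: 0.0869
grip_force: 0.0
```

```bash
python3 -c "
from h import *
go(.488,-.079,.13,90)
im=robot.camera('top')[150:250,430:530]; cv2.imwrite('pics/t3.png',cv2.resize(im,None,fx=5,fy=5,interpolation=2))
print(proj([.527,-.402,.042],'top'))"
```

```text
pos [ 0.5283 -0.4057  0.1372] yaw 90.04 tilt [ 0.0058 -0.0063] F [0.6 0.6 0. ] w 0.0869 t 9.8
shift units [1.   8.17 0.12] rz units 0.01
[504. 202.]
```

Call:
jog_arm(motion=[0.12,0.95,0,0,0,0,-1,0.12,0.95,0,0,0,0,-1,0.12,0.95,0,0,0,0,-1,0.12,0.95,0,0,0,0,-1,0.12,0.95,0,0,0,0,-1,0.12,0.95,0,0,0,0,-1,0.12,0.95,0,0,0,0,-1,0.12,0.95,0,0,0,0,-1,0.04,0.5,0,0,0,0,-1,0,0,0,0,0,0,-1,0,0,0,0,0,0,-1])

```text
time: 11.25
position: [0.487, -0.0808, 0.1327]
tool_rot: [-0.0, 1.0, -0.0, 0.0]
ft_force: [-0.7, -0.2, -0.3]
grip_width: 0.0871
grip_force: 0.0
```

```bash
python3 -c "
from h import *
go(.488,-.079,.028,90)
im=robot.camera('side'); a=im[170:260,260:360]; b=im[260:350,365:465]
cv2.imwrite('pics/s4.png',cv2.resize(np.hstack([a,b]),None,fx=4,fy=4,interpolation=2))"
```

```text
pos [ 0.487  -0.0808  0.1327] yaw 90.01 tilt [ 0.0009 -0.0008] F [-0.7 -0.2 -0.3] w 0.0871 t 11.2
shift units [-0.02  0.05  2.62] rz units 0.0
```

View pics/s4.png

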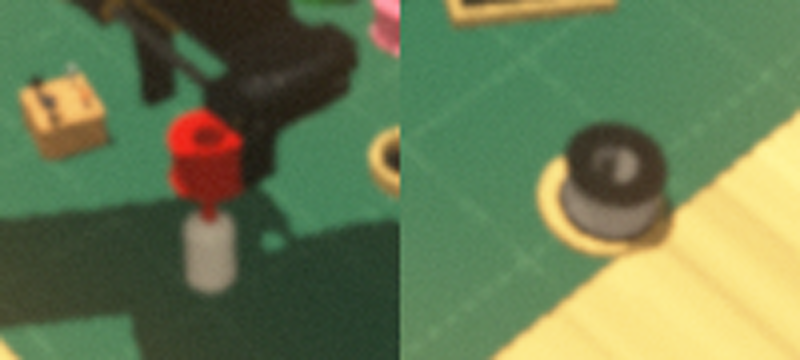

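The reel sits down over the dowel on its base (right half, crop (615,185)). The bottle is at side px (312,233), as predicted. Descending onto it.

Call:
jog_arm(motion=[-0.02,0.05,0.5,0,0,0,-1,0,0,0.5,0,0,0,-1,0,0,0.5,0,0,0,-1,0,0,0.5,0,0,0,-1,0,0,0.4,0,0,0,-1,0,0,0.2,0,0,0,-1,0,0,0,0,0,0,-1,0,0,0,0,0,0,-1])

```text
time: 12.3
position: [0.4874, -0.0779, 0.0292]
tool_rot: [-0.0, 1.0, -0.0, 0.0]
ft_force: [-0.2, -0.3, 0.1]
grip_width: 0.087
grip_force: 0.0
```

Call:
jog_arm(motion=[0,0,0,0,0,0,1,0,0,0,0,0,0,1,0,0,0,0,0,0,1,0,0,0,0,0,0,1,0,0,0,0,0,0,1,0,0,0,0,0,0,1,0,0,0,0,0,0,1], grip_force=10)

```text
time: 13.18
position: [0.487, -0.0777, 0.0287]
tool_rot: [-0.0, 1.0, 0.0, -0.0]
ft_force: [-0.8, -0.5, -0.9]
grip_width: 0.0317
grip_force: 10.0
```

```bash
python3 -c "
from h import *
go(.657,-.0905,.09,90)"
```

```text
pos [ 0.487  -0.0777  0.0287] yaw 90.03 tilt [-0.  0.] F [-0.8 -0.5 -0.9] w 0.0317 t 13.2
shift units [-4.25 -0.32 -1.53] rz units 0.01
```

Call:
jog_arm(motion=[0,0,-0.3,0,0,0,1,0,0,-0.5,0,0,0,1,0,0,-0.5,0,0,0,1,0,0,-0.2,0,0,0,1,-0.4,0,0,0,0,0,1,-0.8,-0.08,0,0,0,0,1,-0.8,-0.08,0,0,0,0,1,-0.8,-0.08,0,0,0,0,1,-0.8,-0.08,0,0,0,0,1,-0.65,0,0,0,0,0,1,0,0,0,0,0,0,1,0,0,0,0,0,0,1])

```text
time: 14.68
position: [0.6553, -0.09, 0.0882]
tool_rot: [-0.0, 1.0, 0.0, -0.001]
ft_force: [-0.9, -0.1, -1.5]
grip_width: 0.0314
grip_force: 10.0
```

```bash
python3 -c "
from h import *
go(.657,-.0905,.0335,90)
shot('side','s5',300,130,120,110,5)
p=robot.get_obs()['position'];print('bottom px',proj(p-[0,0,.0287],'side'))"
```

```text
pos [ 0.6553 -0.09    0.0882] yaw 90.03 tilt [-0.003   0.0008] F [-0.9 -0.1 -1.5] w 0.0314 t 14.7
shift units [-0.05 -0.01  1.37] rz units 0.01
bottom px [364.1 196.9]
```

View pics/s5.png

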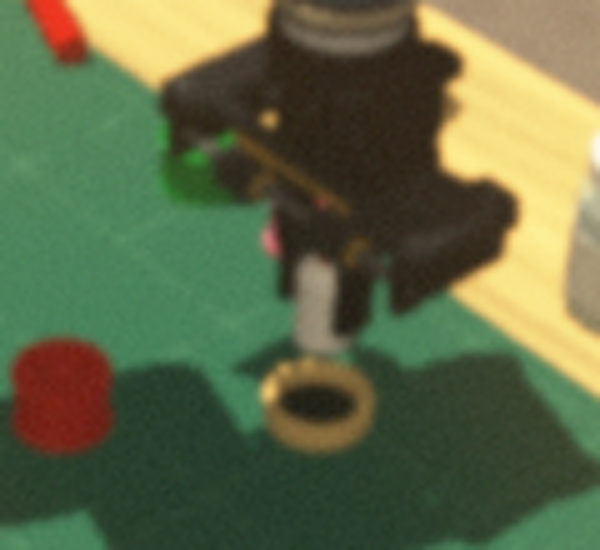

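The bottle hangs upright above the cup: cup centre at crop (318,400), bottle foot at (320,340), as predicted. Lowering it.

Call:
jog_arm(motion=[-0.04,-0.01,0.3,0,0,0,1,0,0,0.3,0,0,0,1,0,0,0.3,0,0,0,1,0,0,0.2,0,0,0,1,0,0,0.15,0,0,0,1,0,0,0.08,0,0,0,1,0,0,0,0,0,0,1,0,0,0,0,0,0,1])

```text
time: 15.72
position: [0.6589, -0.0909, 0.0359]
tool_rot: [-0.0, 1.0, -0.0, 0.0]
ft_force: [0.3, -0.7, 0.0]
grip_width: 0.0319
grip_force: 10.0
```

Call:
jog_arm(motion=[0.03,0,0.04,0,0,0,1,0,0,0.04,0,0,0,1,0,0,0,0,0,0,1,0,0,0,0,0,0,1])

```text
time: 16.23
position: [0.6574, -0.0909, 0.0327]
tool_rot: [-0.0, 1.0, -0.0, -0.0]
ft_force: [-0.9, 0.2, 2.8]
grip_width: 0.0317
grip_force: 10.0
```

Call:
jog_arm(motion=[0,0,0,0,0,0,-1,0,0,0,0,0,0,-1,0,0,0,0,0,0,-1,0,0,-0.5,0,0,0,-1,0,0,-0.9,0,0,0,-1,0,0,-0.9,0,0,0,-1,0,0,0,0,0,0.85,-1,0,0,0,0,0,0.85,-1,0,0,0,0,0,0.85,-1,0,0,0,0,0,0.85,-1,0,0,0,0,0,0.85,-1,0,0,0,0,0,0.85,-1])

```text
time: 17.73
position: [0.6579, -0.091, 0.126]
tool_rot: [0.178, 0.984, -0.0, 0.001]
ft_force: [-0.3, -0.4, -0.4]
grip_width: 0.0869
grip_force: 0.0
```

```bash
python3 -c "
from h import *
go(.513,.391,.12,69.5)"
```

```text
pos [ 0.6579 -0.091   0.126 ] yaw 69.52 tilt [ 0.0017 -0.0005] F [-0.3 -0.4 -0.4] w 0.0869 t 17.7
shift units [ 7.61 10.02  0.14] rz units 0.0
```

Call:
jog_arm(motion=[0.4,0.5,0,0,0,0,-1,0.7,0.92,0,0,0,0,-1,0.7,0.92,0,0,0,0,-1,0.7,0.92,0,0,0,0,-1,0.7,0.92,0,0,0,0,-1,0.7,0.92,0,0,0,0,-1,0.7,0.92,0,0,0,0,-1,0.7,0.92,0,0,0,0,-1,0.7,0.92,0,0,0,0,-1,0.7,0.92,0,0,0,0,-1,0.7,0.92,0,0,0,0,-1,0.2,0.3,0,0,0,0,-1])

```text
time: 19.23
position: [0.509, 0.3933, 0.1251]
tool_rot: [0.174, 0.985, 0.0, -0.0]
ft_force: [-0.3, -0.0, 0.1]
grip_width: 0.0871
grip_force: 0.0
```

Call:
jog_arm(motion=[0,0,0,0,0,0,-1,0,0,0,0,0,0,-1])

```text
time: 19.48
position: [0.5118, 0.3889, 0.1245]
tool_rot: [0.177, 0.984, -0.0, -0.0]
ft_force: [0.7, -0.3, -0.3]
grip_width: 0.087
grip_force: 0.0
```

```bash
python3 -c "
from h import *
go(.513,.391,.021,69.5)
im=robot.camera('side'); a=im[85:185,170:270]; b=im[150:250,310:410]
cv2.imwrite('pics/s6.png',cv2.resize(np.hstack([a,b]),None,fx=4,fy=4,interpolation=2))
c,s=np.cos(np.radians(-20.5)),np.sin(np.radians(-20.5))
for i,j in [(1,1),(1,-1),(-1,-1),(-1,1)]: 
  q=proj([.513+c*.037*i-s*.017*j,.391+s*.037*i+c*.017*j,.03],'side'); print((q-[170,85])*4)"
```

```text
pos [0.5118 0.3889 0.1245] yaw 69.6 tilt [-0.0002 -0.0007] F [ 0.7 -0.3 -0.3] w 0.087 t 19.5
shift units [-0.01  0.06  2.59] rz units 0.02
[275.2 226.4]
[282.8 248.8]
[189.2 266.4]
[183.2 243.2]
```

View pics/s6.png

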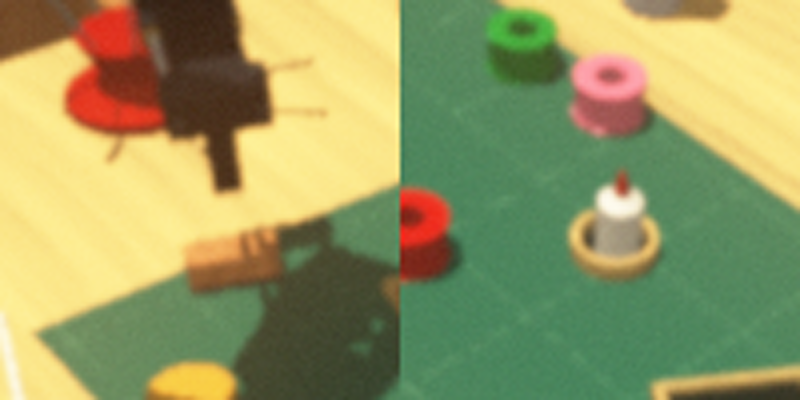

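The bottle stands upright in the cup (right half, (620,225)). The block's top corners, (275,228), (282,252), (190,267) and (184,243), match the prediction. Descending.

Call:
jog_arm(motion=[-0.01,0.06,0.5,0,0,0,-1,0,0,0.5,0,0,0,-1,0,0,0.5,0,0,0,-1,0,0,0.5,0,0,0,-1,0,0,0.4,0,0,0,-1,0,0,0.2,0,0,0,-1,0,0,0,0,0,0,-1,0,0,0,0,0,0,-1])

```text
time: 20.52
position: [0.5135, 0.3924, 0.021]
tool_rot: [0.177, 0.984, 0.0, 0.001]
ft_force: [-0.3, -0.5, -0.2]
grip_width: 0.0871
grip_force: 0.0
```

Call:
jog_arm(motion=[0,0,0,0,0,0,1,0,0,0,0,0,0,1,0,0,0,0,0,0,1,0,0,0,0,0,0,1,0,0,0,0,0,0,1,0,0,0,0,0,0,1,0,0,0,0,0,0,1], grip_force=15)

```text
time: 21.4
position: [0.513, 0.3921, 0.0204]
tool_rot: [0.177, 0.984, 0.0, 0.0]
ft_force: [0.6, 0.1, 0.2]
grip_width: 0.0341
grip_force: 14.9
```

Call:
jog_arm(motion=[0,0,-0.3,0,0,0,1,0,0,-0.6,0,0,0,1,0,0,-0.7,0,0,0,1,0,0,-0.7,0,0,0,1,0,0,0,0,0,0.9,1,0,0,0,0,0,0.9,1,0,0,0,0,0,0.9,1,0,0,0,0,0,0,1])

```text
time: 22.4
position: [0.5129, 0.3921, 0.113]
tool_rot: [0.268, 0.963, 0.0, 0.0]
ft_force: [0.7, -0.3, 0.0]
grip_width: 0.0336
grip_force: 14.9
```

```bash
python3 -c "
from h import *
go(.612,-.258,.1,58.5)"
```

```text
pos [0.5129 0.3921 0.113 ] yaw 58.87 tilt [0.0004 0.0002] F [ 0.7 -0.3  0. ] w 0.0336 t 22.4
shift units [-10.52 -12.63   0.32] rz units 0.09
```

Call:
jog_arm(motion=[-0.4,-0.5,0,0,0,0.09,1,-0.75,-0.9,0,0,0,0,1,-0.75,-0.9,0,0,0,0,1,-0.75,-0.9,0,0,0,0,1,-0.75,-0.9,0,0,0,0,1,-0.75,-0.9,0,0,0,0,1,-0.75,-0.9,0,0,0,0,1,-0.75,-0.9,0,0,0,0,1,-0.75,-0.9,0,0,0,0,1,-0.75,-0.9,0,0,0,0,1,-0.75,-0.9,0,0,0,0,1,-0.75,-0.9,0,0,0,0,1])

```text
time: 23.9
position: [0.5906, -0.1451, 0.1128]
tool_rot: [0.271, 0.963, -0.0, 0.0]
ft_force: [0.7, -0.3, -0.2]
grip_width: 0.0339
grip_force: 14.9
```

Call:
jog_arm(motion=[-0.75,-0.9,0,0,0,0,1,-0.75,-0.9,0.2,0,0,0,1,-0.37,-0.43,0.2,0,0,0,1,0,0,0.3,0,0,0,1,0,0,0.2,0,0,0,1,0,0,0,0,0,0,1])

```text
time: 24.65
position: [0.6065, -0.256, 0.0751]
tool_rot: [0.271, 0.963, 0.001, -0.002]
ft_force: [0.3, 1.0, -0.9]
grip_width: 0.0336
grip_force: 14.9
```

```bash
python3 -c "
from h import *
go(.612,-.258,.026,58.5)
shot('side','s7',330,160,140,120,5)
p=robot.get_obs()['position'];print('bottom crop px',(proj(p-[0,0,.0204],'side')-[330,160])*5,'tray',(proj([.612,-.258,.011],'side')-[330,160])*5)"
```

```text
pos [ 0.6065 -0.256   0.0751] yaw 58.59 tilt [-0.0031  0.0023] F [ 0.3  1.  -0.9] w 0.0336 t 24.6
shift units [-0.15  0.03  1.23] rz units 0.02
bottom crop px [330.5 406. ] tray [331.  465.5]
```

View pics/s7.png

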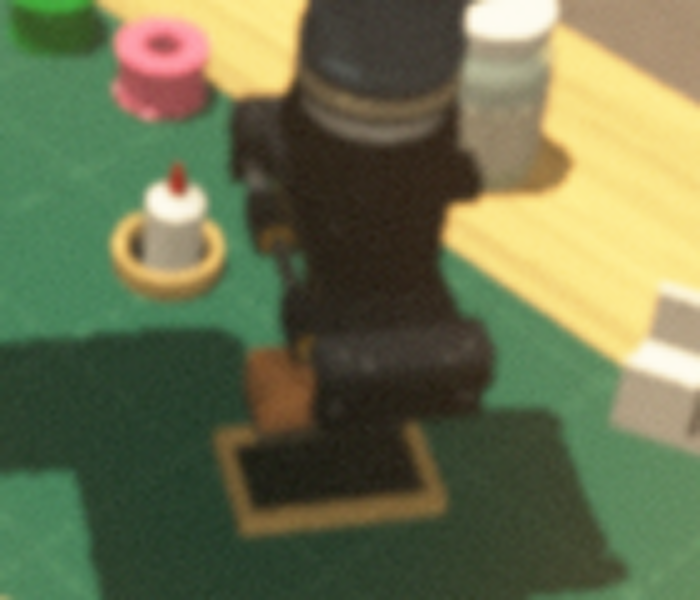

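The block is above the long tray; the tray centre at crop (331,470) is within 2 mm of the prediction. Lowering it.

Call:
jog_arm(motion=[-0.06,0.02,0.3,0,0,0,1,-0.03,0,0.3,0,0,0,1,0,0,0.25,0,0,0,1,0,0,0.15,0,0,0,1,0,0,0.1,0,0,0,1,0,0,0,0,0,0,1,0,0,0,0,0,0,1])

```text
time: 25.58
position: [0.6113, -0.26, 0.0327]
tool_rot: [0.272, 0.962, -0.0, 0.0]
ft_force: [-0.3, -0.4, -1.4]
grip_width: 0.0341
grip_force: 14.9
```

```bash
python3 -c "
from h import *
go(.612,-.258,.0244,58.5)"
```

```text
pos [ 0.6113 -0.26    0.0327] yaw 58.46 tilt [ 0.0006 -0.0004] F [-0.3 -0.4 -1.4] w 0.0341 t 25.6
shift units [0.01 0.05 0.21] rz units -0.01
```

Call:
jog_arm(motion=[0,0.04,0.08,0,0,0,1,0,0,0.07,0,0,0,1,0,0,0.05,0,0,0,1,0,0,0.02,0,0,0,1,0,0,0,0,0,0,1,0,0,0,0,0,0,1])

```text
time: 26.32
position: [0.6118, -0.2583, 0.0243]
tool_rot: [0.272, 0.962, 0.0, -0.0]
ft_force: [-1.9, 0.5, 5.0]
grip_width: 0.0339
grip_force: 14.9
```

Call:
jog_arm(motion=[0,0,0,0,0,0,-1,0,0,0,0,0,0,-1,0,0,0,0,0,0,-1,0,0,-0.5,0,0,0,-1,0,0,-0.9,0,0,0,-1,0,0,-0.9,0,0,0,-1,0,0,0,0,0,-0.88,-1,0,0,0,0,0,-0.88,-1,0,0,0,0,0,-0.88,-1,0,0,0,0,0,-0.88,-1,0,0,0,0,0,-0.88,-1,0,0,0,0,0,0,-1])

```text
time: 27.82
position: [0.6122, -0.2586, 0.1169]
tool_rot: [0.122, 0.993, -0.0, 0.001]
ft_force: [-0.2, 0.6, 0.3]
grip_width: 0.0873
grip_force: 0.0
```

```bash
python3 -c "
from h import *
go(.4945,.094,.12,76)"
```

```text
pos [ 0.6122 -0.2586  0.1169] yaw 76.03 tilt [ 0.0014 -0.0009] F [-0.2  0.6  0.3] w 0.0873 t 27.8
shift units [ 4.98  7.84 -0.09] rz units 0.01
```

Call:
jog_arm(motion=[0.3,0.5,0,0,0,0,-1,0.55,0.86,0,0,0,0,-1,0.55,0.86,0,0,0,0,-1,0.55,0.86,0,0,0,0,-1,0.55,0.86,0,0,0,0,-1,0.55,0.86,0,0,0,0,-1,0.55,0.86,0,0,0,0,-1,0.55,0.86,0,0,0,0,-1,0.55,0.86,0,0,0,0,-1,0.28,0.46,0,0,0,0,-1,0,0,0,0,0,0,-1,0,0,0,0,0,0,-1])

```text
time: 29.32
position: [0.495, 0.0933, 0.116]
tool_rot: [0.122, 0.993, -0.0, 0.001]
ft_force: [-0.6, 0.6, -0.2]
grip_width: 0.0875
grip_force: 0.0
```

```bash
python3 -c "
from h import *
go(.4945,.094,.021,76)
im=robot.camera('side'); a=im[130:230,225:325]; b=im[200:300,350:450]
cv2.imwrite('pics/s8.png',cv2.resize(np.hstack([a,b]),None,fx=4,fy=4,interpolation=2))
c,s=np.cos(np.radians(-14)),np.sin(np.radians(-14))
for i,j in [(1,1),(1,-1),(-1,-1),(-1,1)]: 
  q=proj([.4945+c*.023*i-s*.023*j,.0941+s*.023*i+c*.023*j,.03],'side'); print((q-[225,130])*4)"
```

```text
pos [0.495  0.0933 0.116 ] yaw 76.04 tilt [ 0.0017 -0.0004] F [-0.6  0.6 -0.2] w 0.0875 t 29.3
shift units [0.02 0.01 2.38] rz units 0.01
[223.6 234.4]
[247.2 272.4]
[184.4 291.2]
[162. 252.]
```

View pics/s8.png

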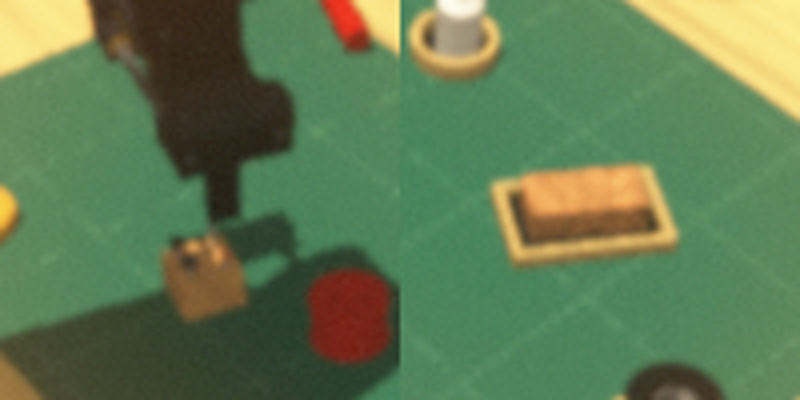

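The sanding block lies flat in the long tray, and the bit block's corners, about (225,237) and (163,254), match. Descending.

Call:
jog_arm(motion=[0.02,0.01,0.5,0,0,0,-1,0,0,0.5,0,0,0,-1,0,0,0.5,0,0,0,-1,0,0,0.4,0,0,0,-1,0,0,0.3,0,0,0,-1,0,0,0.18,0,0,0,-1,0,0,0,0,0,0,-1,0,0,0,0,0,0,-1])

```text
time: 30.38
position: [0.4936, 0.0946, 0.0207]
tool_rot: [0.121, 0.993, 0.0, 0.0]
ft_force: [1.0, 0.4, 0.0]
grip_width: 0.0871
grip_force: 0.0
```

Call:
jog_arm(motion=[0,0,0,0,0,0,1,0,0,0,0,0,0,1,0,0,0,0,0,0,1,0,0,0,0,0,0,1,0,0,0,0,0,0,1,0,0,0,0,0,0,1])

```text
time: 31.12
position: [0.4934, 0.0946, 0.0204]
tool_rot: [0.121, 0.993, 0.0, 0.0]
ft_force: [0.2, 1.2, 1.3]
grip_width: 0.0461
grip_force: 15.0
```

Call:
jog_arm(motion=[0,0,-0.3,0,0,0,1,0,0,-0.6,0,0,0,1,0,0,-0.7,0,0,0,1,0,0,-0.4,0,0,0,1,0,0,0,0,0,-0.95,1,0,0,0,0,0,0,1])

```text
time: 31.88
position: [0.4934, 0.0945, 0.1012]
tool_rot: [0.089, 0.996, -0.0, 0.0]
ft_force: [-0.1, 0.6, -0.5]
grip_width: 0.0458
grip_force: 15.0
```

```bash
python3 -c "
from h import *
go(.6227,.2561,.075,79.8)"
```

```text
pos [0.4934 0.0945 0.1012] yaw 79.83 tilt [ 0.0009 -0.0001] F [-0.1  0.6 -0.5] w 0.0458 t 31.9
shift units [-2.47  4.55  0.66] rz units 0.01
```

Call:
jog_arm(motion=[-0.25,0.45,0,0,0,0,1,-0.5,0.9,0,0,0,0,1,-0.5,0.9,0,0,0,0,1,-0.5,0.9,0,0,0,0,1,-0.5,0.9,0,0,0,0,1,-0.22,0.5,0.2,0,0,0,1,0,0,0.3,0,0,0,1,0,0,0.2,0,0,0,1,0,0,0,0,0,0,1,0,0,0,0,0,0,1])

```text
time: 33.12
position: [0.6225, 0.2555, 0.0725]
tool_rot: [0.089, 0.996, -0.0, -0.0]
ft_force: [0.9, -0.3, -0.2]
grip_width: 0.0456
grip_force: 15.0
```

```bash
python3 -c "
from h import *
go(.6227,.2561,.0244,79.8)
shot('side','s9',230,80,110,100,5)
p=robot.get_obs()['position'];print('bottom crop px',(proj(p-[0,0,.0204],'side')-[230,80])*5,'tray',(proj([.6227,.2561,.011],'side')-[230,80])*5)"
```

```text
pos [0.6225 0.2555 0.0725] yaw 79.81 tilt [-0.0003 -0.0002] F [ 0.9 -0.3 -0.2] w 0.0456 t 33.1
shift units [-0.    0.02  1.2 ] rz units 0.0
bottom crop px [251.5 334.5] tray [256.  388.5]
```

View pics/s9.png

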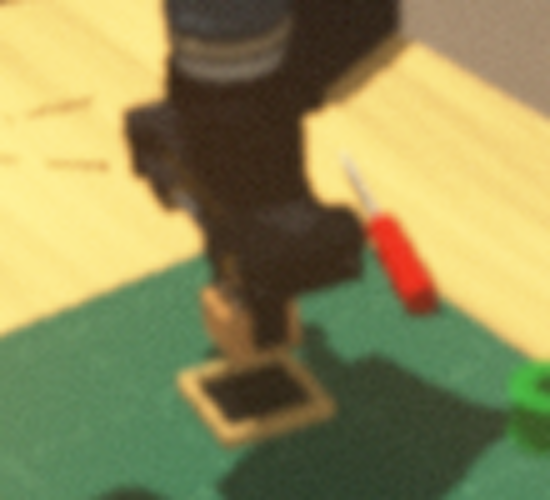

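The block is above the square tray; the tray centre at crop (257,392) is as predicted. Lowering it.

Call:
jog_arm(motion=[0,0.02,0.3,0,0,0,1,0,0,0.3,0,0,0,1,0,0,0.2,0,0,0,1,0,0,0.14,0,0,0,1,0,0,0.08,0,0,0,1,0,0,0,0,0,0,1,0,0,0,0,0,0,1])

```text
time: 34.05
position: [0.6231, 0.2572, 0.0319]
tool_rot: [0.088, 0.996, 0.0, 0.0]
ft_force: [-1.0, 0.8, -1.5]
grip_width: 0.0459
grip_force: 15.0
```

```bash
python3 -c "
from h import *
go(.6227,.2561,.0244,79.8)"
```

```text
pos [0.6231 0.2572 0.0319] yaw 79.87 tilt [0.0008 0.0002] F [-1.   0.8 -1.5] w 0.0459 t 34.0
shift units [ 0.01 -0.03  0.19] rz units 0.02
```

Call:
jog_arm(motion=[0,-0.03,0.07,0,0,0,1,0,0,0.06,0,0,0,1,0,0,0.05,0,0,0,1,0,0,0.02,0,0,0,1,0,0,0,0,0,0,1,0,0,0,0,0,0,1])

```text
time: 34.8
position: [0.6225, 0.2558, 0.0244]
tool_rot: [0.088, 0.996, -0.0, 0.0]
ft_force: [-2.1, -1.1, 5.5]
grip_width: 0.0458
grip_force: 15.0
```

Call:
jog_arm(motion=[0,0,0,0,0,0,-1,0,0,0,0,0,0,-1,0,0,0,0,0,0,-1,0,0,-0.5,0,0,0,-1,0,0,-0.9,0,0,0,-1,0,0,-0.9,0,0,0,-1,0,0,-0.9,0,0,0,-1,0.9,0.6,-0.3,0,0,0,-1,0.9,0.6,0,0,0,0,-1,0.9,0.6,0,0,0,0,-1,0.9,0.6,0,0,0,0,-1,0,0,0,0,0,0,-1])

```text
time: 36.3
position: [0.4951, 0.3778, 0.165]
tool_rot: [0.086, 0.996, 0.0, -0.0]
ft_force: [-0.3, -0.3, -0.0]
grip_width: 0.0872
grip_force: 0.0
```

```bash
python3 -c "
from h import *
im=robot.camera('side')
cv2.imwrite('pics/s10.png',cv2.resize(im[100:340,170:450],None,fx=2.5,fy=2.5,interpolation=2))"
```

```text
(no output)
```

View pics/s10.png

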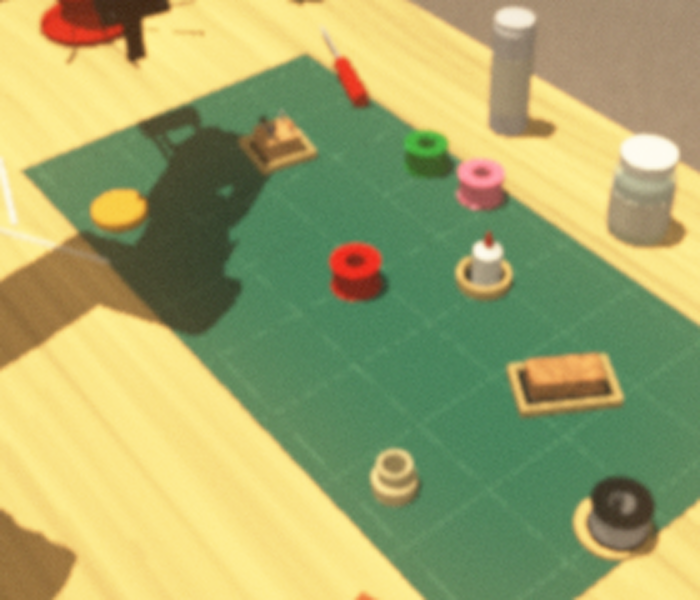

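All four are home: bit block (277,145), bottle (487,265), sanding block (565,378) and reel (620,515). The lid (120,208), the coupling (395,475) and the look-alikes are where they were. Handing in.

```bash
python3 -c "
from rig import robot
print(robot.hand_in())"
```

```text
the job is handed in; nothing more can be done
None
```

The reel, bottle, sanding block and bit block are all in their holders, the jar lid and pipe coupling were left where they were, and the job was handed in at about 36 s; no verdict came back.

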